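Shift the gear-oil test unit into third and start it

ROBOT

A 7-joint arm with a two-finger parallel gripper is mounted at the origin on the work surface. World frame = base frame: x ahead of the robot, y to its left, z up, the work surface at z = 0. Lengths are in m, angles in rad, forces in N, time in s.
With the tool pointing down it reaches from about 0.35 to 0.9 m from the base axis. Payload 8.1 kg.
Tool frame: the origin (TCP) lies where the fingers leave the gripper's body, on its centre line; the fingertips stand 66 mm ahead of it and the grasp point (between the pads) lies 47 mm ahead of it (arm.tip_reach is the distance from the TCP to the fingertips, in m); z points along the fingers, y is the direction in which the jaws open and shut (so a half turn about z gives the same grasp; the last joint's range is limited). The gripper opens to 92 mm and grips with 3 to 60 N. Pads are 19 mm wide; open, the fingers measure 130 mm over their backs; the gripper's body (75 mm by 190 mm) begins 47 mm behind the grasp point.
Start: joints at [-1.265, 0.434, 0.025, 1.573, -0.012, 1.134, -0.075], TCP at [0.248, 0.573, 0.292] pointing down, gripper open.
Joint ranges: [-2.62, 2.62], [-0.44, 2.09], [-1.27, 1.32], [0.08, 2.57], [-1.32, 4.46], [0.12, 2], [-2.74, 2.74]. Speed limits (rad/s): [2.22, 2.22, 3.01, 3.01, 3.14, 3.14, 3.14].

INTERFACE

Orientations are given as a rotation vector (axis times angle).
In Python, from cell import arm gives the robot as it stands.
- The arm moves only by the tool carry_out, never from a script. Its argument "plan" is a list of rows, each a list of 5 numbers: the shift along the world's x, y, z in cm, then the turn about the world's z in rad, then the finger opening in cm, from 0 to 9.18. In form: [[tx, ty, tz, spin, fingers], ...]. A call has 1 to 20 rows; each row is the pose to reach, as a shift and turn from the pose measured when the call began; what a row does not reach only later rows make up. A row lasts 1/10 s, in which the tool goes at most 50 mm and 8.59 degrees, less where a joint would pass 70% of its speed; a pose out of reach is approached as far as the arm can. A call with a gripper value outside its range is refused whole. The fingers move at their own pace and stop on an object; "squeeze" is the grip in N (left out, the last holds). Time passes only in rows, so rows that repeat a pose let the fingers close. It gives the time, the measured TCP pose, the force and the opening at its end, in the units of the state.
- arm.observe(): the state, without advancing time (a new reading comes with each control period).
- arm.get_image(name): name is "side" or "top"; returns (picture, depth): 420x560x3 uint8, red, green, blue; 420x560 float32, m along the optical axis (not along the pixel's ray), 0 where there is no reading.
- arm.get_calibration(name): a dict with "intrinsics" (3x3 intrinsics, pixels), "rvec" (rotation vector, rad) and "tvec" (3), from world to camera coordinates, as OpenCV has them. Camera axes: x right, y down, z forward; pixel columns grow to the right and rows downward; lengths in m; the calibration is good to about 2 mm. A picture is of the moment at which its call begins. get_calibration takes no time and is no camera call.
- arm.sign_off(): hands the job in, once; it reports no verdict.
The state is a dict: "clock": time; "joints": joint angles; "dq": joint speeds; "joint_efforts": joint torques, N m; "position": TCP position; "ee_rot": TCP orientation; "force": force on the tool from outside, world axes, zero at the start; "ft_torque": the same for the moment, N m; "width": opening from 0.0 (shut) to 1.0 (fully open).
Only numpy, scipy, OpenCV 4.12 (cv2) and the standard library are available. Lean on these libraries where they do the work, as an engineer would, in place of code of your own. Each camera call takes 0.05 s, during which the arm holds its last target. There are 200 camera calls.

TASK

The gear lever of the test unit stands somewhere in the left-hand side of its H-shaped gate: push it with the fingertips to neutral, across to the right, then forward fully home into the third slot (forward right as seen from the robot, forward being away from it). Only then press the button on the start box well down and let it spring back. Do not pull the lever up, and leave the jars, beaker, tray, gear and tools standing where they are.

Things in the scene. Friction and masses are not known exactly. Their poses are not given: they have to be found in the camera images.
- gear_unit: gear-oil test unit fixed to the bench: white box 180 x 180 mm, 100 mm high, with an aluminium top plate that has an H-shaped gate cut in it. Origin: centre of its underside. x axis = forward (away from the robot), y = left, z up; yaw varies by up to 0.35 rad
- gate_centre (a point): centre of the H gate, at the plate's top, straight above the unit's origin; axes as the unit's. Two slots along x, 18 mm wide, centred 20.5 mm left and right, reach 32 mm forward and back; a neutral channel 18 mm wide along y joins them. The two plate tongues between the slots stop the stem: it crosses only in neutral. Play about 3 mm each way (6 mm at the grip)
- third_slot (a point): where the stem stands at the plate's top when home in the third slot: forward right. (Slots: 1 forward left, 2 back left, 3 forward right, 4 back right)
- lever_pivot (a point): pivot of the lever, 20 mm above the unit's underside. The lever is a steel stem 12 mm thick with an upright black round grip, 28 mm thick, from 118 to 176 mm from the pivot (138 to 196 mm above the bench when upright). It stays where it is left; moving it takes about 2 to 3 N at the grip
- grip_centre (a point): centre of the lever's black grip, on the lever's axis, 147 mm from the pivot; the point's z axis runs up the lever
- shift (a joint): fore-and-aft lean of the lever, rad: + leans forward (unit's +x), - back, 0 is neutral, stops at +-0.278 (grip about 40 mm off centre). It starts anywhere from -0.25 to 0.25
- select (a joint): sideways lean of the lever, rad: + leans to the right (unit's -y), - to the left; stops at +-0.254 (grip about 37 mm off centre). About -0.24 in the left slots (where it starts), about +0.25 in the right slots
- lift (a joint): how far the lever has been pulled up along its own axis, m: 0 at rest; a spring holds it down with 15 N, up to 15 mm. Pulling it up releases the lock-out, which is not wanted here
- start_box: grey control box, 100 x 80 mm, 50 mm high, fixed on the bench on the left or on the right of the gear unit, yaw varies. Origin: centre of its underside. One round white push button, 32 mm across, stands in the middle of its top in a black housing
- start_button_top (a point): centre of the top face of the start button, which is pressed straight down
- start_button (a joint): how far the button is pressed, m: 0 released, 0.007 fully down; sprung, fully down takes 5 N
- oil_jar: small capped amber glass jar of oil, 42 mm across and 62 mm high, standing close to the left side of the gear unit. A bystander; origin on its underside
- oil_jar_b: an identical capped amber jar, standing further back on the left. A bystander; origin on its underside
- beaker: open glass beaker, 68 mm across and 85 mm high, standing back on the right. A bystander; origin on its underside
- gear: steel pinion, 54 mm across, 26 mm high, lying close to the right side of the gear unit. A bystander; origin on its underside
- parts_tray: empty open steel tray, 90 x 110 x 30 mm; it stands on the left or the right of the gear unit, on the side where the start box is not. A bystander; origin on its underside
- wrench: steel wrench, 160 mm long, lying beyond the gear unit, on the right. A bystander; origin about the middle of its underside
- screwdriver: screwdriver, 170 mm long, lying beyond the gear unit, on the left. A bystander; origin about the middle of its underside
Things that resemble listed ones, but are neither listed nor needed, are in the scene too. What is shaped like the start_box but red or turquoise is not meant.

How it is judged:
On the way, in this order (a step that is already met when the one before it is completed fails the run):
1. the lever is fully home in the third slot (forward right) (value of joint shift above 0.235 rad and value of joint select above 0.19 rad), for 0.2 s.
2. the start button is pressed (all of step 1 and value of joint start_button above 0.004 m), for 0.05 s.
At the end, for the whole second after the job is handed in: the lever rests in the third slot (shift above 0.235 rad, select above 0.19 rad), seated (lift under 3 mm), the start button has sprung back (under 2 mm), and every bystander is within 30 mm of where it began, jars and beaker upright (all of step 1 and value of joint start_button below 0.002 m and value of joint lift below 0.003 m and not (velocity of joint shift above 0.05 rad/s) and not (velocity of joint shift below -0.05 rad/s) and distance of each of oil_jar, oil_jar_b, beaker, gear, parts_tray, wrench, screwdriver from where it was at the start of the episode below 0.03 m and angle between each of oil_jar, oil_jar_b, beaker's own z axis and vertical below 0.3 rad); the robot touches nothing.
It fails at once if the start button was pressed (over 3 mm) while the lever was not in the third slot (value of joint start_button above 0.003 m and not (value of joint shift above 0.235 rad and value of joint select above 0.19 rad)).
It fails at once if the lever was pulled up by more than 6 mm (value of joint lift above 0.006 m).
It fails at once if a bystander was moved by more than 30 mm, carried off or knocked over (distance of any of oil_jar, oil_jar_b, beaker, gear, parts_tray, wrench, screwdriver from where it was at the start of the episode above 0.03 m or angle between any of oil_jar, oil_jar_b, beaker's own z axis and vertical above 0.5 rad).
It also fails if it takes over 61 s, if anything falls off the work surface, if the arm or the gripper's body presses on something with over 40 N, if the wrist force passes 120 N, or if a joint passes its speed limit or range.

## Working session

There is one attempt and no reset: what is moved stays moved. The work goes in short steps, Python scripts to look and compute and a tool call to move; the robot and the scene stay as the last step left them, time stands still between calls to the robot, and variables do not carry over. Pictures are saved under pics/ and viewed, about 8 in all and at most 12, crops included, and the job is handed in when it is done.

Besides the shell and the picture viewer there is one more tool, called after ">>>" in YAML: its name, and indented under it one key for each argument. carry_out: Moves the arm, as the interface text tells. Its arguments: {"type":"object","properties":{"plan":{"type":"array"},"squeeze":{"type":"number"}},"required":["plan"]}

```bash
mkdir -p pics
cat > h.py <<'E'
import numpy as np, cv2
from cell import arm
def cal(n):
    c=arm.get_calibration(n); R=cv2.Rodrigues(np.array(c["rvec"],float))[0]
    return np.array(c["intrinsics"]),R,np.array(c["tvec"],float).ravel()
def pts(n,d):
    K,R,t=cal(n); v,u=np.mgrid[:d.shape[0],:d.shape[1]]
    p=np.stack([(u-K[0,2])/K[0,0]*d,(v-K[1,2])/K[1,1]*d,d],-1)
    return (p-t)@R
def ray(n,uv,z):
    K,R,t=cal(n); d=R.T@np.linalg.inv(K)@[uv[0],uv[1],1]; c=-R.T@t
    return c+d*(z-c[2])/d[2]
def snap(n,f):
    im,d=arm.get_image(n); cv2.imwrite(f"pics/{f}.png",cv2.cvtColor(im,cv2.COLOR_RGB2BGR)); np.savez(f"pics/{f}.npz",im=im,d=d); return im,d
E
python3 - <<'E'
from h import *
for n in("top","side"):
    snap(n,n+"0"); K,R,t=cal(n); print(n,-R.T@t,R[2])
print(arm.observe(),arm.tip_reach)
E
```

```text
top [0.42406597 0.04329663 1.10636239] [ 0.14790349 -0.01181287 -0.98893125]
side [ 0.15975417 -0.89734503  0.80033978] [ 0.34553546  0.7565843  -0.55514453]
{'clock': 0.1, 'joints': array([-1.26462943,  0.43517952,  0.02496671,  1.57400953, -0.01160789,
        1.13397486, -0.07510594]), 'dq': array([ 0.00036152, -0.00238127,  0.00099633, -0.00172716,  0.0010075 ,
        0.00032704,  0.00057836]), 'joint_efforts': array([ 3.71316259e-03, -6.69127679e+01,  9.88485105e-01, -3.15144897e+01,
       -6.04289537e-02,  3.74431140e-02,  9.49824198e-05]), 'position': array([0.24831526, 0.57316035, 0.29150568]), 'ee_rot': array([-6.37705312e-01, -3.07601369e+00,  2.22412300e-03]), 'force': array([0.63894441, 0.32923599, 0.2454038 ]), 'ft_torque': array([ 0.02122521,  0.0394219 , -0.04682088]), 'width': 1.0024330597503859} 0.0655
```

View pics/top0.png

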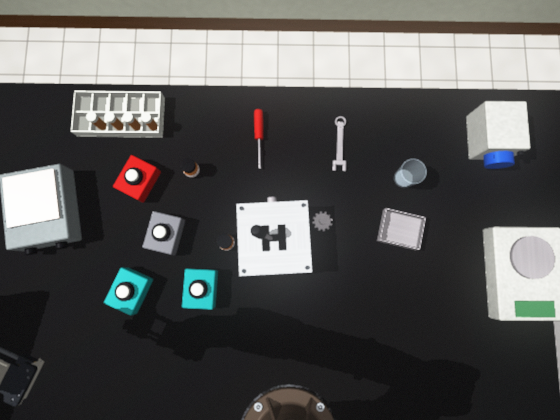

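View pics/side0.png

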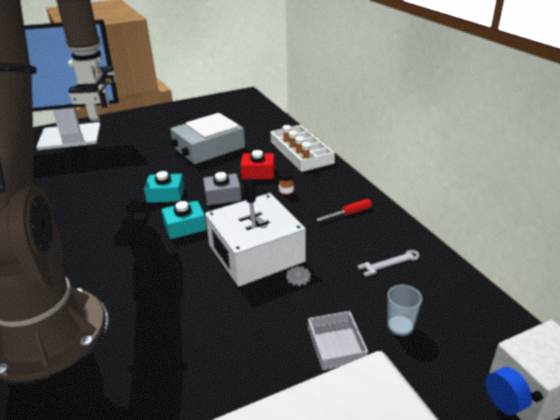

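The top view shows the gear unit at about (274,237) with the black grip at about (258,231). There are four button boxes: red (136,177), turquoise (127,291) and (200,289), and grey (164,232). The grey one at (164,232) fits the start_box description. I'll confirm it in a crop and measure.

```bash
cat > m.py <<'E'
from h import *
def unit(im,d):
    P=pts("top",d); z=P[...,2]
    m=((abs(z-.1)<.012)&(im.min(2)>120)).astype(np.uint8); m[:, :215]=0; m[:,340:]=0; m[:180]=0; m[300:]=0
    m=cv2.morphologyEx(m,cv2.MORPH_CLOSE,np.ones((25,25)))
    c=max(cv2.findContours(m,0,1)[0],key=cv2.contourArea)
    w=np.array([ray("top",p,.1)[:2] for p in c[:,0].astype(float)],np.float32)
    (o,s,a)=cv2.minAreaRect(w); a=(a+45)%90-45; return np.array(o),s,np.radians(a)
def grip(d,o,yaw,n="top"):
    P=pts(n,d); q=P.reshape(-1,3); r=q[:,:2]-o
    k=(q[:,2]>.125)&(q[:,2]<.21)&(np.hypot(*r.T)<.075)
    q=q[k]; c,s=np.cos(yaw),np.sin(yaw); r=q[:,:2]-o
    return np.c_[r@[c,s],r@[-s,c],q[:,2]]
E
python3 - <<'E'
from m import *
f=np.load("pics/top0.npz"); im,d=f["im"],f["d"]
o,s,yaw=unit(im,d); print("unit",o,s,yaw)
for n in("top","side"):
    dd=np.load(f"pics/{n}0.npz")["d"]; g=grip(dd,o,yaw,n); print(n,len(g),g.min(0),g.max(0),np.median(g,0))
    t=g[g[:,2]>g[:,2].max()-.008]; print(" top",len(t),t.mean(0),t.min(0),t.max(0))
P=pts("top",d); sub=P[205:260,140:190]; w=im[205:260,140:190].min(2)>170
print("button",sub[w&(sub[...,2]>.05)].mean(0),np.percentile(sub[w&(sub[...,2]>.05)][:,2],[5,50,95]))
k=(abs(sub[...,2]-.05)<.006); print("box",cv2.minAreaRect(sub[k][:,:2].astype(np.float32)))
cr=lambda f,a,b,c,e,s:cv2.resize(cv2.imread(f"pics/{f}0.png")[a:b,c:e],None,fx=s,fy=s,interpolation=2)
a=cr("top",190,290,130,330,4); b=cr("side",165,245,150,310,2); b=cv2.copyMakeBorder(b,0,0,0,480,0)
cv2.imwrite("pics/crop.png",np.vstack([a,b]))
E
```

```text
unit [0.50023657 0.04110556] (0.17950282990932465, 0.179639995098114) 0.061369434751352016
top 164 [-0.0038533   0.01807231  0.1462341 ] [0.02469954 0.0521398  0.19488053] [0.00824466 0.03518027 0.1860437 ]
 top 79 [0.01156108 0.03875314 0.18994418] [0.00090574 0.02864705 0.18688475] [0.02203781 0.04955669 0.19488053]
side 286 [-0.00089342  0.01563287  0.12545242] [0.02636821 0.04992061 0.19406253] [0.01003818 0.0252332  0.16576981]
 top 47 [0.01375693 0.03429196 0.18932016] [0.00360645 0.02458189 0.18619458] [0.02581991 0.04992061 0.19406253]
button [0.51078042 0.34359528 0.06768952] [0.05019479 0.06930289 0.07490156]
box ((0.5141921639442444, 0.33236607909202576), (0.08044170588254929, 0.09957721084356308), 77.28121185302734)
```

View pics/crop.png

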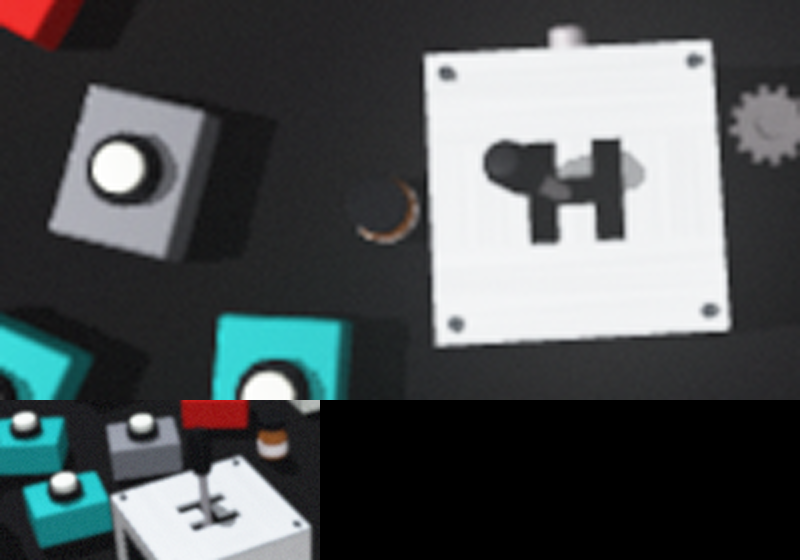

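The crop confirms it: the grey box's white button is at top-image pixel (160,232). The other boxes are red or turquoise. The lever leans left and slightly forward, with the grip at about pixel (257,231). First I'll move above and forward of the grip with the fingers shut.

>>> carry_out:
  plan:
    - [8, -13, 0, 0.12, 0]
    - [16, -26, 0, 0.24, 0]
    - [20, -33, 0, 0.36, 0]
    - [25, -41, 0, 0.47, 0]
    - [28, -46, 0, 0.47, 0]
    - [30, -49.3, 0, 0.47, 0]
    - [30, -49.3, 0, 0.47, 0]
    - [30, -49.3, 0, 0.47, 0]
    - [30, -49.3, 0, 0.47, 0]
    - [30, -49.3, 0, 0.47, 0]
    - [30, -49.3, 0, 0.47, 0]
    - [30, -49.3, 0, 0.47, 0]
    - [30, -49.3, 0, 0.47, 0]
    - [30, -49.3, 0, 0.47, 0]
    - [30, -49.3, 0, 0.47, 0]
    - [30, -49.3, 0, 0.47, 0]
  squeeze: 10

```text
clock: 1.7
position: [0.5478, 0.0816, 0.2915]
ee_rot: [0.1, -3.14, 0.001]
force: [-1.1, 0.2, -0.6]
width: 0.006
```

Run:
```python
from m import *
K,R,t=cal("top"); im0=np.load("pics/top0.npz")["im"]
sub=im0[205:260,140:185]; v,u=np.nonzero(sub.min(2)>190); (c,r)=cv2.minEnclosingCircle(np.c_[u,v].astype(np.float32)); print(c[0]+140,c[1]+205,r,ray("top",(c[0]+140,c[1]+205),.072))
snap("side","s1")
```

```text
158.81818199157715 231.3636360168457 6.0440168380737305 [0.51552113 0.33454713 0.072     ]
```

View pics/s1.png

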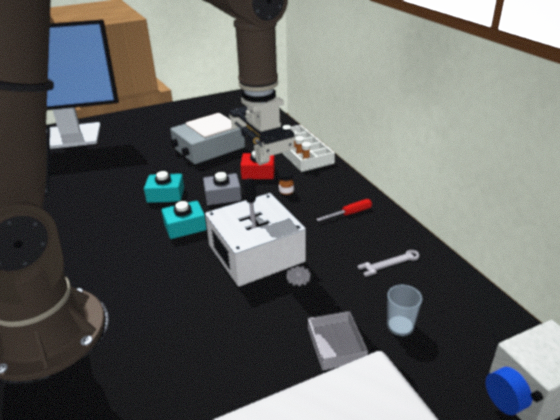

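>>> carry_out:
  plan:
    - [0, 0, -3, 0, 0]
    - [0, 0, -6, 0, 0]
    - [0, 0, -7.7, 0, 0]
    - [0, 0, -7.7, 0, 0]
    - [0, 0, -7.7, 0, 0]
    - [-0.6, 0, -7.7, 0, 0]
    - [-1.2, -0.1, -7.7, 0, 0]
    - [-1.6, -0.1, -7.7, 0, 0]
    - [-2.0, -0.1, -7.7, 0, 0]
    - [-2.3, -0.15, -7.7, 0, 0]
    - [-2.6, -0.15, -7.7, 0, 0]
    - [-2.6, -0.15, -7.7, 0, 0]
    - [-2.6, -0.15, -7.7, 0, 0]
    - [-2.6, -0.15, -7.7, 0, 0]

```text
clock: 3.15
position: [0.5219, 0.0799, 0.2145]
ee_rot: [0.099, -3.14, 0.002]
force: [2.0, 1.5, 1.8]
width: 0.005
```

Run:
```python
from m import *
im,d=snap("side","s2"); o=np.array([.5002,.0411]); y=.061
p=arm.observe()["position"]; r=p[:2]-o; print("tool",r@[np.cos(y),np.sin(y)],r@[-np.sin(y),np.cos(y)],p[2])
P=pts("side",d);q=P.reshape(-1,3);r=q[:,:2]-o
c,s=np.cos(y),np.sin(y);g=np.c_[r@[c,s],r@[-s,c],q[:,2]]
for lo,hi in((.105,.13),(.14,.15),(.15,.17),(.17,.19)):
    k=(q[:,2]>lo)&(q[:,2]<hi)&(abs(g[:,0])<.06)&(abs(g[:,1])<.06)&(im.reshape(-1,3).max(1)<(999 if lo<.13 else 60)); print(lo,k.sum(),np.percentile(g[k],[5,50,95],0).round(4).tolist() if k.sum() else 0)
cv2.imwrite("pics/c2.png",cv2.resize(cv2.imread("pics/s2.png")[90:290,180:330],None,fx=4,fy=3,interpolation=2))
```

```text
tool 0.024063286925665554 0.03743719954696246 0.21443000502602513
0.105 50 [[-0.0023, 0.0138, 0.1074], [0.0012, 0.0193, 0.1183], [0.0068, 0.0247, 0.1288]]
0.14 22 [[-0.0089, 0.0146, 0.1423], [-0.0026, 0.0191, 0.1473], [0.0067, 0.0286, 0.1499]]
0.15 93 [[-0.0108, 0.0179, 0.151], [-0.0018, 0.0234, 0.1596], [0.0115, 0.0303, 0.1692]]
0.17 88 [[-0.0099, 0.0233, 0.1715], [-0.0018, 0.0282, 0.1809], [0.0105, 0.0375, 0.1888]]
```

View pics/c2.png

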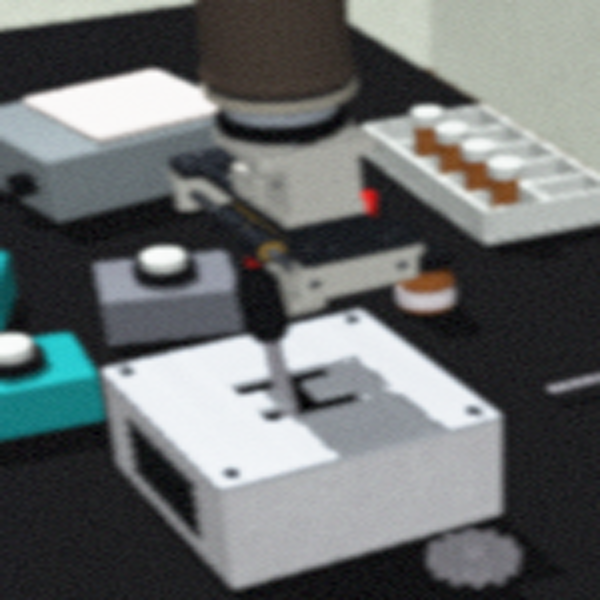

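The lever is in neutral: the grip is centred at x≈0 and the stem lies opposite the cross channel. Next I step around to its left and push right.

>>> carry_out:
  plan:
    - [0.7, 0, 0, 0, 0]
    - [1.4, 0.1, 0, 0, 0]
    - [1.3, 2.5, 0, 0, 0]
    - [1.1, 5.1, 0, 0, 0]
    - [1.1, 5.1, 0, 0, 0]
    - [-0.8, 5.0, 0, 0, 0]
    - [-2.7, 4.85, 0, 0, 0]
    - [-2.7, 4.85, 0, 0, 0]
    - [-2.7, 4.85, 0, 0, 0]

```text
clock: 4.1
position: [0.4953, 0.1282, 0.2144]
ee_rot: [0.099, -3.14, 0.002]
force: [0.1, 0.2, -0.7]
width: 0.006
```

>>> carry_out:
  plan:
    - [0.1, -1.0, 0, 0, 0]
    - [0.1, -2.0, 0, 0, 0]
    - [0.15, -2.7, 0, 0, 0]
    - [0.2, -3.4, 0, 0, 0]
    - [0.25, -4.1, 0, 0, 0]
    - [0.3, -4.8, 0, 0, 0]
    - [0.35, -5.5, 0, 0, 0]
    - [0.4, -6.2, 0, 0, 0]
    - [0.4, -6.9, 0, 0, 0]
    - [0.45, -7.6, 0, 0, 0]
    - [0.5, -8.2, 0, 0, 0]
    - [0.55, -8.6, 0, 0, 0]
    - [0.55, -8.9, 0, 0, 0]
    - [0.55, -8.9, 0, 0, 0]
    - [0.55, -8.9, 0, 0, 0]

```text
clock: 5.6
position: [0.5007, 0.0392, 0.2144]
ee_rot: [0.099, -3.14, 0.002]
force: [0.3, 0.7, -0.2]
width: 0.004
```

```bash
cat > lev.py <<'E'
from m import *
import sys
im,d=snap("side",sys.argv[1]); o=np.array([.5002,.0411]); y=.061
st=arm.observe();p=st["position"]; r=p[:2]-o; print("tool",r@[np.cos(y),np.sin(y)],r@[-np.sin(y),np.cos(y)],p[2],st["force"],st["clock"])
P=pts("side",d);q=P.reshape(-1,3);r=q[:,:2]-o
c,s=np.cos(y),np.sin(y);g=np.c_[r@[c,s],r@[-s,c],q[:,2]]
for lo,hi in((.105,.13),(.14,.15),(.15,.17),(.17,.19)):
    k=(q[:,2]>lo)&(q[:,2]<hi)&(abs(g[:,0])<.07)&(abs(g[:,1])<.07)&(im.reshape(-1,3).max(1)<(999 if lo<.13 else 60)); print(lo,k.sum(),np.percentile(g[k],[5,50,95],0).round(4).tolist() if k.sum() else 0)
cv2.imwrite(f"pics/c{sys.argv[1]}.png",cv2.resize(cv2.imread(f"pics/{sys.argv[1]}.png")[90:290,180:330],None,fx=4,fy=3,interpolation=2))
E
python3 lev.py s3
```

```text
tool 0.0003940125324781573 -0.0018675579542444954 0.21442002535801932 [-0.25578103  0.81473077 -0.94158878] 5.65
0.105 35 [[-0.0027, -0.0312, 0.1068], [0.0005, -0.0277, 0.1174], [0.0077, -0.0235, 0.1278]]
0.14 19 [[-0.0091, -0.0449, 0.142], [-0.0047, -0.0422, 0.1464], [0.0031, -0.0376, 0.1498]]
0.15 54 [[-0.0095, -0.049, 0.1511], [-0.0026, -0.0455, 0.1597], [0.0075, -0.0389, 0.1686]]
0.17 40 [[-0.0109, -0.0525, 0.1715], [-0.003, -0.0488, 0.1775], [0.0061, -0.0418, 0.1821]]
```

View pics/cs3.png

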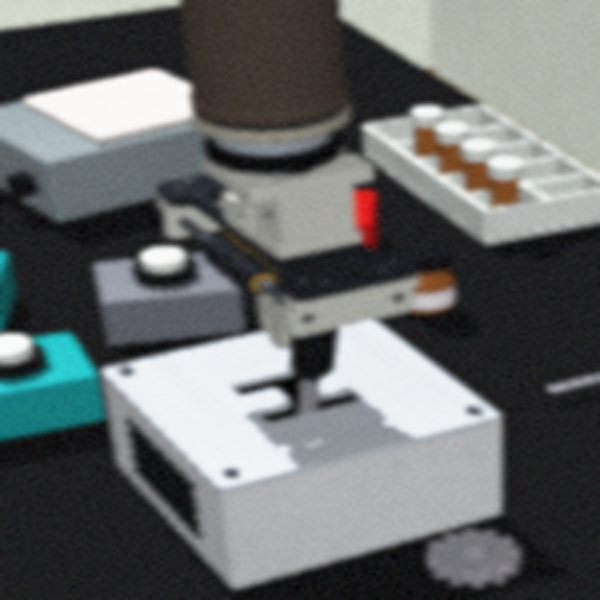

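The lever is across to the right, with the stem in the right-hand end of the neutral channel. I'll push a few mm more until it resists, then step around behind it.

>>> carry_out:
  plan:
    - [0, -0.2, 0, 0, 0]
    - [0, -0.3, 0, 0, 0]
    - [0, -0.4, 0, 0, 0]
    - [0, -0.4, 0, 0, 0]
    - [0, -0.4, 0, 0, 0]

```text
clock: 6.15
position: [0.5007, 0.0353, 0.2144]
ee_rot: [0.1, -3.14, 0.002]
force: [0.6, 2.6, -0.1]
width: 0.004
```

>>> carry_out:
  plan:
    - [0, -0.15, 0, 0, 0]
    - [0, -0.3, 0, 0, 0]
    - [0, -0.3, 0, 0, 0]
    - [0, -0.3, 0, 0, 0]

```text
clock: 6.55
position: [0.5007, 0.0326, 0.2144]
ee_rot: [0.1, -3.14, 0.001]
force: [-0.5, 3.4, -1.4]
width: 0.005
```

```bash
python3 lev.py s4
```

```text
tool 2.0850799213805154e-05 -0.00853591967943631 0.21444689087242697 [ 0.97956251  4.04962337 -1.49036925] 6.6
0.105 36 [[-0.003, -0.0347, 0.1073], [-0.0, -0.0304, 0.1178], [0.0053, -0.0233, 0.1282]]
0.14 21 [[-0.0095, -0.049, 0.142], [-0.0037, -0.0455, 0.1463], [0.0039, -0.0375, 0.1487]]
0.15 62 [[-0.011, -0.0533, 0.1519], [-0.0041, -0.0492, 0.1615], [0.0083, -0.0429, 0.1691]]
0.17 33 [[-0.0105, -0.0584, 0.1712], [-0.0019, -0.0535, 0.1752], [0.006, -0.0456, 0.1818]]
```

>>> carry_out:
  plan:
    - [-0.05, 0.8, 0, 0, 0]
    - [-0.1, 1.6, 0, 0, 0]
    - [-0.1, 1.6, 0, 0, 0]
    - [-2.1, 1.5, 0, 0, 0]
    - [-4.1, 1.35, 0, 0, 0]
    - [-4.1, 1.35, 0, 0, 0]
    - [-4.1, 1.35, 0, 0, 0]
    - [-3.95, -0.8, 0, 0, 0]
    - [-3.8, -3.0, 0, 0, 0]
    - [-3.8, -3.0, 0, 0, 0]
    - [-3.8, -3.0, 0, 0, 0]

```text
clock: 7.7
position: [0.4635, 0.0024, 0.2145]
ee_rot: [-0.098, 3.14, -0.002]
force: [0.8, -0.1, 0.7]
width: 0.004
```

>>> carry_out:
  plan:
    - [0.8, 0.05, 0, 0, 0]
    - [1.4, 0.1, 0, 0, 0]
    - [2.0, 0.1, 0, 0, 0]
    - [2.5, 0.15, 0, 0, 0]
    - [3.0, 0.2, 0, 0, 0]
    - [3.5, 0.2, 0, 0, 0]
    - [4.0, 0.25, 0, 0, 0]
    - [4.4, 0.25, 0, 0, 0]
    - [4.8, 0.3, 0, 0, 0]
    - [5.0, 0.3, 0, 0, 0]
    - [5.2, 0.3, 0, 0, 0]
    - [5.2, 0.3, 0, 0, 0]
    - [5.2, 0.3, 0, 0, 0]

```text
clock: 9.0
position: [0.5154, 0.0053, 0.2145]
ee_rot: [-0.098, 3.14, -0.002]
force: [-2.0, 0.5, -0.2]
width: 0.007
```

```bash
python3 lev.py s5
```

```text
tool 0.013033982760080883 -0.03668402259540269 0.21453578316257038 [-1.61461541 -0.37244275 -0.05999394] 9.05
0.105 36 [[0.0219, -0.0344, 0.108], [0.0263, -0.0301, 0.1169], [0.0317, -0.0251, 0.1261]]
0.14 17 [[0.0248, -0.0491, 0.1418], [0.0315, -0.0452, 0.145], [0.0377, -0.041, 0.1485]]
0.15 12 [[0.0284, -0.0537, 0.1508], [0.0355, -0.0499, 0.1525], [0.041, -0.0457, 0.1575]]
0.17 0 0
```

View pics/cs5.png

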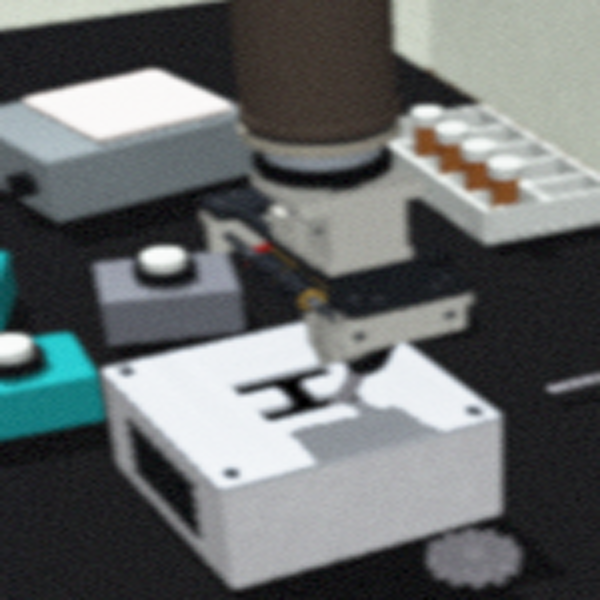

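The lever is in the forward-right slot at shift ≈0.26. I'll press on until it meets its stop.

>>> carry_out:
  plan:
    - [0.15, 0, 0, 0, 0]
    - [0.3, 0, 0, 0, 0]
    - [0.3, 0, 0, 0, 0]
    - [0.3, 0, 0, 0, 0]

```text
clock: 9.45
position: [0.5185, 0.0053, 0.2145]
ee_rot: [-0.098, 3.14, -0.002]
force: [-1.5, 0.2, -0.6]
width: 0.009
```

>>> carry_out:
  plan:
    - [0.15, 0, 0, 0, 0]
    - [0.3, 0, 0, 0, 0]
    - [0.3, 0, 0, 0, 0]
    - [0.3, 0, 0, 0, 0]

```text
clock: 9.85
position: [0.5211, 0.0053, 0.2143]
ee_rot: [0.098, -3.14, 0.002]
force: [-4.2, -0.4, -0.8]
width: 0.006
```

>>> carry_out:
  plan:
    - [-1.0, 0, 0, 0, 0]
    - [-2.0, 0, 0, 0, 0]
    - [-2.0, 0, 3, 0, 0]
    - [-2.0, 0, 7, 0, 0]
    - [-2.0, 0, 7.5, 0, 0]
    - [-2, 4, 7.5, 0, 0]
    - [-1.5, 8, 7.5, 0, 0]
    - [-1, 12, 7.5, 0, 0]
    - [-0.6, 16, 7.5, 0, 0]
    - [-0.6, 20, 7.5, 0, 0]
    - [-0.6, 24, 7.5, 0, 0]
    - [-0.6, 28, 7.5, 0, 0]
    - [-0.6, 31, 7.5, 0, 0]
    - [-0.6, 32.8, 7.5, 0, 0]
    - [-0.6, 32.8, 7.5, 0, 0]
    - [-0.6, 32.8, 7.5, 0, 0]
    - [-0.6, 32.8, 7.5, 0, 0]

```text
clock: 11.55
position: [0.5157, 0.3312, 0.2894]
ee_rot: [0.094, -3.14, 0.003]
force: [0.7, 0.3, 0.8]
width: 0.005
```

```bash
python3 lev.py s6
python3 - <<'E'
from m import *
im,d=snap("top","t6"); g=grip(d,np.array([.5002,.0411]),.061); t=g[g[:,2]>.17]; print("top",len(t),t.mean(0),t.min(0),t.max(0))
s=cv2.imread("pics/s6.png"); t=cv2.imread("pics/t6.png")
f=lambda a:cv2.resize(a,(400,400),interpolation=2)
cv2.imwrite("pics/c6.png",np.hstack([f(t[190:290,230:330]),f(s[130:280,180:330])]))
E
```

```text
tool 0.03315667025862289 0.2887423767441571 0.2895063963380676 [-0.33180476  0.31175836  1.09752546] 11.6
0.105 41 [[0.0242, -0.036, 0.1062], [0.0291, -0.0302, 0.1159], [0.0353, -0.024, 0.1272]]
0.14 29 [[0.0265, -0.0496, 0.1411], [0.0319, -0.0447, 0.1459], [0.0412, -0.038, 0.1492]]
0.15 74 [[0.0293, -0.0542, 0.1511], [0.037, -0.0487, 0.1603], [0.0479, -0.0382, 0.1687]]
0.17 95 [[0.036, -0.0559, 0.1709], [0.0453, -0.0483, 0.1794], [0.0571, -0.0383, 0.1851]]
top 120 [ 0.0427622  -0.04068007  0.18063114] [ 0.02904372 -0.05364389  0.1705558 ] [ 0.05701549 -0.0278553   0.18795847]
```

View pics/c6.png

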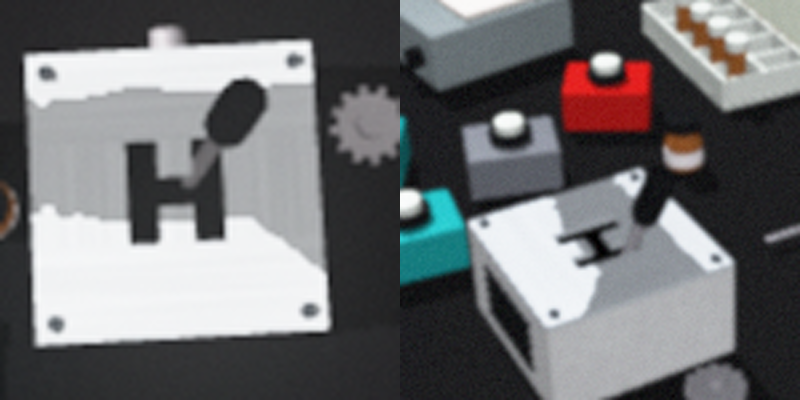

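The lever is home: the grip top is at (0.043,−0.041) in the unit frame, so shift ≈0.27 and select ≈0.25. Now for the button.

>>> carry_out:
  plan:
    - [0, 0.2, -5, 0, 0]
    - [0, 0.2, -10, 0, 0]
    - [0, 0.2, -13, 0, 0]
    - [0, 0.2, -14, 0, 0]
    - [0, 0.2, -14, 0, 0]
    - [0, 0.2, -14.4, 0, 0]
    - [0, 0.2, -14.8, 0, 0]
    - [0, 0.2, -15.1, 0, 0]
    - [0, 0.2, -15.1, 0, 0]
    - [0, 0.2, -15.1, 0, 0]

```text
clock: 12.65
position: [0.5158, 0.3337, 0.1389]
ee_rot: [-0.094, 3.14, -0.002]
force: [-0.6, 0.7, 0.3]
width: 0.003
```

>>> carry_out:
  plan:
    - [0, 0, -0.2, 0, 0]
    - [0, 0, -0.4, 0, 0]
    - [0, 0, -0.5, 0, 0]
    - [0, 0, -0.5, 0, 0]

```text
clock: 13.05
position: [0.5159, 0.3337, 0.134]
ee_rot: [-0.094, 3.14, -0.002]
force: [-0.6, -0.8, 4.3]
width: 0.001
```

>>> carry_out:
  plan:
    - [0, 0, -0.15, 0, 0]
    - [0, 0, -0.3, 0, 0]
    - [0, 0, -0.4, 0, 0]
    - [0, 0, -0.4, 0, 0]

```text
clock: 13.45
position: [0.516, 0.3338, 0.1316]
ee_rot: [-0.094, 3.139, -0.001]
force: [-5.3, -3.4, 19.7]
width: 0.005
```

>>> carry_out:
  plan:
    - [0, 0, 0.15, 0, 0]
    - [0, 0, 0.3, 0, 0]
    - [0, 0, 0.3, 0, 0]
    - [0, 0, 0.3, 0, 0]

```text
clock: 13.85
position: [0.5159, 0.3338, 0.1344]
ee_rot: [-0.094, 3.139, -0.001]
force: [-1.5, -0.6, 4.6]
width: 0.004
```

>>> carry_out:
  plan:
    - [0, 0, 0.5, 0, 0]
    - [0, 0, 2, 0, 0]
    - [0, 0, 6, 0, 0]
    - [0, 0, 11, 0, 0]
    - [0, 0, 15, 0, 0]
    - [-4, 4, 15, 0, 0]
    - [-8, 8, 15, 0, 0]
    - [-12, 12, 15, 0, 0]
    - [-16, 16, 15, 0, 0]
    - [-20, 18, 15, 0, 0]
    - [-20, 18, 15, 0, 0]
    - [-20, 18, 15, 0, 0]
    - [-20, 18, 15, 0, 0]

```text
clock: 15.15
position: [0.316, 0.5136, 0.2842]
ee_rot: [-0.095, 3.139, -0.002]
force: [0.6, -0.0, -0.8]
width: 0.005
```

```bash
python3 lev.py s7
python3 - <<'E'
from m import *
im,d=snap("top","t7"); g=grip(d,np.array([.5002,.0411]),.061); t=g[g[:,2]>.17]; print("top",len(t),t.mean(0))
for f in("top0","t7"):
    D=np.load(f"pics/{f}.npz"); z=pts("top",D["d"])[...,2]; print(f,"btn z",np.median(z[229:234,157:162]))
cv2.imwrite("pics/c7.png",np.hstack([cv2.resize(cv2.imread(f"pics/{n}.png")[60:330,60:460],(400,270)) for n in("t7","s7")]))
E
```

```text
tool -0.15405721400601635 0.48219121986807906 0.2842503953597417 [ 0.19307501 -0.22677304  0.08197691] 15.2
0.105 39 [[0.0248, -0.0347, 0.1067], [0.0294, -0.0303, 0.1167], [0.0345, -0.0244, 0.1265]]
0.14 29 [[0.0271, -0.05, 0.1414], [0.033, -0.0433, 0.146], [0.0418, -0.0382, 0.149]]
0.15 72 [[0.0291, -0.0539, 0.1518], [0.0368, -0.0484, 0.1614], [0.0493, -0.0394, 0.1691]]
0.17 93 [[0.036, -0.0555, 0.1709], [0.0462, -0.0494, 0.1802], [0.0567, -0.0395, 0.1858]]
top 118 [ 0.04273035 -0.0407979   0.18111099]
top0 btn z 0.07274911412636746
t7 btn z 0.07316879526431852
```

View pics/c7.png

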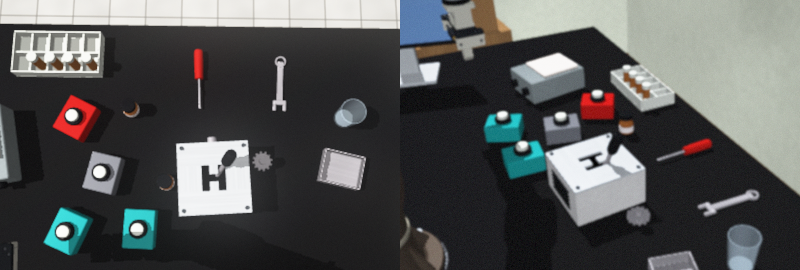

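Everything is in place, so I'm handing in.

```bash
python3 -c "
from cell import arm
print(arm.sign_off())"
```

```text
the job is handed in; nothing more can be done
None
```

The lever is home in the third slot, the start button has been pressed and released, and the job is handed in. The clock stood at about 15 s of the allowed 61 s, and the hand-in gave no verdict.

**Lever:** With the fingers shut, I pushed it back to neutral, across to the right, then forward until it met its stop (about 4 N). After the fingers had moved away, the cameras put it at shift ≈ 0.27 and select ≈ 0.25. The reading was the same after the button press. I never gripped the lever, so nothing pulled it up; I did not measure lift separately.

**Button:** I pressed the button on the grey box, not the red or turquoise ones. It went down about 7 mm to its stop, where the force rose to about 20 N. It sprang back: its top measured 73 mm above the bench, the same as at the start.

**Bystanders:** In the last pictures the jars, beaker, gear, tray and tools look upright and where they began. That was by eye, not measured. The arm ended clear of everything.

**Disagreement:** One early button position, averaged from depth readings, was about 11 mm off from the box centre and the ray-cast position, which agreed with each other. I used those two.

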